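# Set and clamp the fence of a creasing jig

### The arm

A 7-joint arm with a two-finger parallel gripper is mounted at the origin on the work surface; the furniture and walls round the work are solid. World frame = base frame: x ahead of the robot, y to its left, z up, the work surface at z = 0. Lengths are in m, angles in rad, forces in N, time in s.
With the tool pointing down it reaches from about 0.4 to 0.85 m from the base axis. Payload 4.5 kg.
Tool frame: the origin (TCP) lies at the very end of the fingers, on their centre line; the grasp point (between the pads) lies 19 mm behind it (ctrl.grip_depth is the distance from the TCP to the grasp point, in m); z points along the fingers, y is the line along which they close (so a half turn about z gives the same grasp; the last joint's range is limited). The gripper opens to 85 mm and grips with 20 to 120 N. Pads are 22 mm wide; open, the fingers measure 114 mm over their backs; the gripper's body (76 mm by 85 mm) begins 54 mm behind the grasp point. The pads swing forward as they close: fully open they stand 13 mm farther back than shut.
Start: joints at [-1.142, 0.689, -0.195, 1.565, 0.157, 0.902, -0.215], TCP at [0.24, 0.577, 0.205] pointing down, gripper open.
Joint ranges: [-3.01, 3.01], [-0.46, 2.08], [-1.47, 1.51], [0.13, 2.56], [-1, 4.14], [0.04, 2.09], [-2.66, 2.66]. Speed limits (rad/s): [2.57, 2.57, 3.14, 3.14, 3.14, 3.14, 3.14].

### API

Orientations are given as a unit quaternion [x, y, z, w].
In Python, from plant import ctrl gives the robot as it stands.
- The arm moves only by the shell command python3 -m crank 'ROWS' [OPENING] [FORCE]. ROWS is JSON, a list of rows, each an object of numbers: "tx", "ty", "tz": the shift along the tool's x, y, z in cm; "wx", "wy", "wz": the turn, a rotation vector about the tool's x, y, z in rad. In form: [{"tx": .., "ty": .., "tz": .., "wx": .., "wy": .., "wz": ..}, ...]. A call has exactly 5 rows; each row is the pose to reach, as a shift and turn from the pose commanded when the call began, along the tool's axes at that moment; what a row does not reach only later rows make up. A row lasts 1/10 s, in which the tool goes at most 50 mm and 8.59 degrees, less where a joint would pass 70% of its speed; a pose out of reach is approached as far as the arm can. A call with a gripper value outside its range is refused whole. OPENING is the finger opening in cm, from 0 to 8.54, set as the call begins (- or left out, the last holds). The fingers move at their own pace and stop on an object; FORCE is the grip in N (left out, the last holds). Time passes only in rows, so rows that repeat a pose let the fingers close, or fill a call up. It gives the time, the measured TCP pose, the force, the opening and the grip force at its end, in the units of the state.
- ctrl.state(): the state, without advancing time (a new reading comes with each control period).
- ctrl.capture(name): name is "scene" or "top" or "wrist"; returns a dict with "color" (400x640x3 uint8, red, green, blue), "fx", "fy", "cx", "cy" (pixels), "R" (3x3) and "t" (3): a world point X has camera coordinates R X + t. Camera axes: x right, y down, z forward; pixel columns grow to the right and rows downward; lengths in m; the calibration is good to about 2 mm. A picture is of the moment at which its call begins. There is no depth.
- ctrl.close_job(): hands the job in; it is judged then, once.
The state is a dict: "clock": time; "qpos": joint angles; "joint_vel": joint speeds; "joint_torque": joint torques, N m; "eef_pos": TCP position; "tcp_rot": TCP orientation; "force": force on the tool from outside, world axes, zero at the start; "torque": the same for the moment, N m; "gripper_width": finger opening in m; "gripper_force": force on a finger pad.
Only numpy, scipy, OpenCV 4.12 (cv2) and the standard library are available. Lean on these libraries where they do the work, as an engineer would, in place of code of your own. Each camera call takes 0.05 s, during which the arm holds its last target. There are 200 camera calls.

### The job

Set the creasing jig for the next box: slide the loose aluminium fence along its slots until it bears lightly against the red stop (a definite touch of a few newtons, never a hard push), let go of it there, then swing the orange-ended clamp lever round until it is fully home so that the fence is locked touching the red stop. Leave the other things on the table alone.

Things in the scene. Friction and masses are not known exactly. Their poses are not given: they have to be found in the camera images.
- jig: Grey jig board, 170 (its x) x 300 (its y) x 12 mm, fixed to the table; origin under its centre. The fence slides along the board's y axis, 46 mm either way from y = 0. Two bolts stand at y = 0: plain guide bolt at x = -40 mm (head tops out 26 mm above the table) and clamp bolt at x = +40 mm. Stops and fence lie on it.
- fence: Loose aluminium fence, 0.35 kg, on the board, axes parallel to the board's (slots have 1 mm side play). Foot plate 116 (x) x 134 (y) x 6 mm with two slots along y for the bolts, and an upright rail at its +y end. Origin: centre of the foot's underside, 12 mm above the table. Its outer ends: y = -67 mm (foot edge) and y = +67 mm (rail face). It slides against a few newtons of friction; bolt heads stop it lifting.
- fence_rail (a point): Centre of the top edge of the fence's upright rail: rail 150 mm long along the fence's x, 8 mm thick along y (fence y = +59 to +67 mm), top 72 mm above the table. The part to grip, across its thickness at its middle, above the stops (22 mm).
- stop_red: Red stop block fixed on the board, 30 (x) x 20 (y) x 10 mm, rigid, top 22 mm above the table, origin under its centre, axes parallel to the board's. It stands beyond one end of the fence, on the board's +y or -y side; fence and stop touch when their origins are 77 mm apart in y. Fence and stop must never press on each other with more than 20 N.
- stop_blue: Blue stop block, same size, beyond the other end of the fence; for another box size, not used now.
- clamp_lever (a joint): Clamp lever angle about the vertical axis of the clamp bolt. 0: it points along the board's -y; grows counterclockwise seen from above; 1.5 rad: fully home on its end stop, pointing nearly along +x. Starts between 0 and 0.35. From about 0.5 rad it presses a sprung washer on the fence's foot. Swinging takes about 3 N at the post, 5 N near the end; it stays where left.
- lever_post (a point): Centre of the top of the orange upright post at the end of the clamp lever: 16 mm in diameter, 65 mm from the clamp bolt's axis, top 74 mm above the table. The black lever bar below it is 12 mm wide, its top 48 mm above the table, so the post is free above 48 mm. Push it sideways or hold it.
- tape_reel: bystander: reel of cotton tape, 88 mm across, 105 mm tall; origin under its centre
- sample_tin: bystander: green tin, 94x134x37 mm; origin under its centre
- bone_folder: bystander: cream bone folder, 23x154x8 mm; origin under its centre
- loupe: bystander: black eyepiece loupe, 40 mm across, 28 mm tall; origin under its centre
Things that resemble listed ones, but are neither listed nor needed, are in the scene too. What is meant by the fence is not green or purple, and is the larger of those in its own colour.

How it is judged:
By the outcome, as a careful person would: the job done as asked, in the order asked, and still so for the second after the job is handed in, with the robot touching nothing.
It also fails if it takes over 64 s, if anything falls off the work surface, if the arm or the gripper's body presses on something with over 40 N, if the wrist force passes 120 N, or if a joint passes its speed limit or range.

## Working session

There is one attempt and no reset: what is moved stays moved. The work goes in short steps, Python scripts to look and compute and a shell command to move; the robot and the scene stay as the last step left them, time stands still between calls to the robot, and variables do not carry over. Pictures are saved under pics/ and viewed, at most 10 in all, crops included, and the job is handed in when it is done.

```bash
mkdir -p pics; ls; python3 - <<'E'
from plant import ctrl
import cv2
for n in("scene","top"):
    c=ctrl.capture(n); cv2.imwrite(f"pics/{n}0.png",c["color"][:,:,::-1]); print(n,c["fx"],c["cx"],c["cy"],c["R"],c["t"])
s=ctrl.state();print(s)
E
```

```text
pics
scene 450.2754859185997 317.3843248842514 208.33023908964563 [[ 0.81030004 -0.58601456  0.0008848 ]
 [-0.29553009 -0.40994125 -0.86290796]
 [ 0.50603934  0.69895287 -0.50536034]] [-0.39816644  0.27873156  1.13892123]
top 380.69458333102955 321.97327405683075 195.71987896203333 [[ 0.01928498 -0.99981232  0.00184944]
 [-0.98001416 -0.01926935 -0.19799227]
 [ 0.19799074  0.0020058  -0.98020184]] [0.05497569 0.58828124 1.02298276]
{'clock': 0.1, 'qpos': array([-1.14218864,  0.68991539, -0.19452962,  1.56622732,  0.15728489,
        0.90250784, -0.21510926]), 'joint_vel': array([-0.00033785, -0.00190961, -0.0009426 , -0.00406271, -0.0007081 ,
       -0.00014275,  0.00036254]), 'joint_torque': array([-4.40786127e-03, -5.40605593e+01, -1.27167765e+00, -1.58984292e+01,
        9.37959674e-03,  4.39095515e-03, -1.31190683e-05]), 'eef_pos': array([0.2401896 , 0.57632818, 0.20435838]), 'tcp_rot': array([ 1.96093067e-01,  9.80584934e-01, -8.26429386e-04, -1.12679963e-04]), 'force': array([ 0.21838623,  0.24157422, -1.18753831]), 'torque': array([-0.02637989,  0.02201174, -0.00650824]), 'gripper_force': 0.0, 'gripper_width': 0.08570415496523291}
```

View pics/scene0.png

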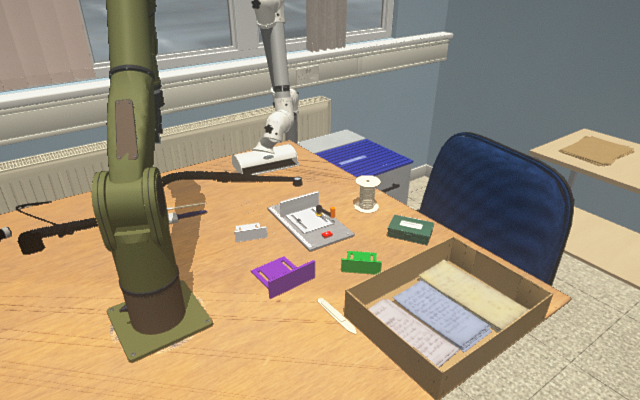

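View pics/top0.png

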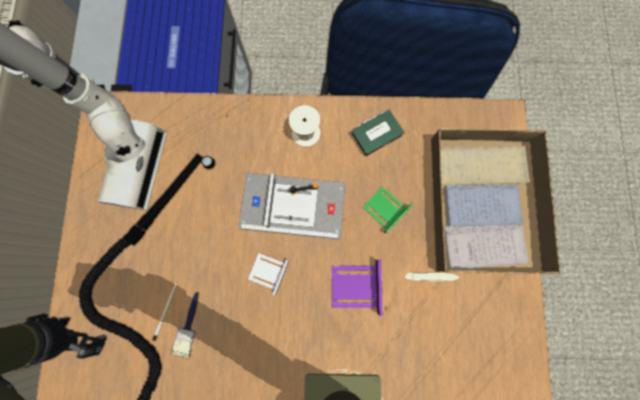

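The top view shows the jig board centred near (292,205), with its rail at (269,200), the blue stop at (256,201), the red stop at (331,209) and the orange post at (313,187).

There are four fence-like things in it:
- White on the board (293,203)
- Small white (266,270)
- Green (385,208)
- Purple (357,287)

The one on the board fits: it is aluminium-coloured, the larger of its colour, and sits on the bolts. I'll confirm it in a crop and measure.

```bash
cat > h.py <<'E'
from plant import ctrl
import numpy as np, cv2
def ray(c,u,v,z):
    R=np.array(c["R"]);t=np.array(c["t"])
    d=R.T@np.array([(u-c["cx"])/c["fx"],(v-c["cy"])/c["fy"],1]); o=-R.T@t
    return o+d*(z-o[2])/d[2]
def blobs(c,lo,hi,box=None,amin=8):
    h=cv2.cvtColor(c["color"],cv2.COLOR_RGB2HSV); m=cv2.inRange(h,np.array(lo),np.array(hi))
    n,l,s,ce=cv2.connectedComponentsWithStats(m)
    r=[(ce[i],s[i]) for i in range(1,n) if s[i][4]>=amin]
    return [x for x in r if box is None or (box[0]<x[0][0]<box[2] and box[1]<x[0][1]<box[3])]
E
python3 - <<'E'
from h import *
c=ctrl.capture("top"); b=(230,160,355,245)
for n,lo,hi,z in(("red",(0,150,120),(4,255,255),.022),("red2",(174,150,120),(180,255,255),.022),("blue",(105,120,100),(125,255,255),.022),("orange",(6,180,150),(18,255,255),.074)):
    for ce,s in blobs(c,lo,hi,b,4): print(n,ce.round(1),s,ray(c,*ce,z).round(4))
im=c["color"][160:250,225:355,::-1]; cv2.imwrite("pics/crop.png",cv2.resize(im,None,fx=6,fy=6,interpolation=cv2.INTER_CUBIC))
E
```

```text
red [330.9 205.3] [329 204   5   4  16] [0.5664 0.0399 0.022 ]
red [330.6 211. ] [328 209   6   5  19] [0.5496 0.0404 0.022 ]
blue [255.7 200.9] [253 196   7  10  50] [0.5752 0.2604 0.022 ]
orange [314.8 185.5] [313 184   4   4  13] [0.6129 0.087  0.074 ]
```

View pics/crop.png

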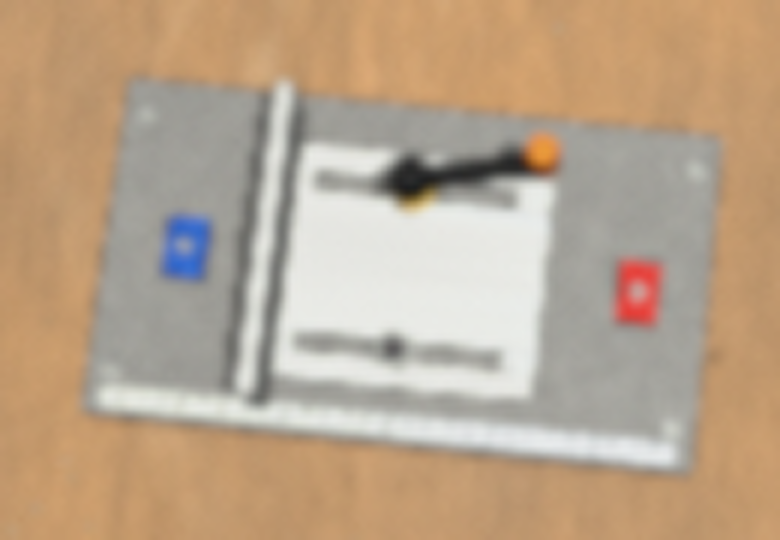

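The crop confirms it: large white/aluminium fence on the board, with its two slots over the bolts. The rail top runs from crop (284,85) to (245,395). Red stop is at (638,293), blue at (186,248), the post at (542,152), and the foot edge at (558,182) to (532,398).

```bash
python3 - <<'E'
from h import *
from scipy.spatial.transform import Rotation as Ro
c=ctrl.capture("top")
P=lambda u,v,z: ray(c,225+(u-2.5)/6,160+(v-2.5)/6,z)
red=P(638,293,.022);blue=P(186,248,.022);r1=P(284,85,.072);r2=P(245,395,.072);post=P(542,152,.074);f1=P(558,182,.018);f2=P(532,398,.018)
co=[P(132,80,.012),P(718,137,.012),P(690,470,.012),P(88,410,.012)]
yb=(co[0]-co[1]+co[3]-co[2]);yb/=np.linalg.norm(yb); xb=np.array([yb[1],-yb[0],0])
o=sum(co)/4
print("sizes",np.linalg.norm(co[0]-co[1]),np.linalg.norm(co[0]-co[3]),"yb",yb,"yaw",np.arctan2(-yb[0],yb[1]),"o",o)
for n,p in dict(red=red,blue=blue,r1=r1,r2=r2,rail=(r1+r2)/2,post=post,f1=f1,f2=f2).items(): print(n,p.round(4),"board",((p-o)@xb).round(4),((p-o)@yb).round(4))
print("rail len",np.linalg.norm(r1-r2), "yb from rail", (r1-r2)/np.linalg.norm(r1-r2))
s=ctrl.state();R=Ro.from_quat(s["tcp_rot"]).as_matrix();print(R.round(3),s["eef_pos"])
tgt=(r1+r2)/2; print("tool shift cm to rail",R.T@(tgt-s["eef_pos"])*100)
for sg in(1,-1):
    T=np.column_stack([-sg*xb if 0 else sg*np.cross(yb,[0,0,-1]),sg*yb,[0,0,-1]]); print("rotvec",Ro.from_matrix(R.T@T).as_rotvec())
E
```

```text
sizes 0.294343265367095 0.16628884433346422 yb [0.07978966 0.99681172 0.        ] yaw -0.07987456368613048 o [0.56725304 0.15343041 0.012     ]
red [0.5572 0.0397 0.022 ] board -0.0009 -0.1142
blue [0.5752 0.2607 0.022 ] board -0.0007 0.1076
r1 [0.6452 0.2097 0.072 ] board 0.0733 0.0623
r2 [0.4977 0.2209 0.072 ] board -0.0747 0.0617
rail [0.5715 0.2153 0.072 ] board -0.0007 0.062
post [0.6147 0.0869 0.074 ] board 0.0526 -0.0626
f1 [0.6126 0.0798 0.018 ] board 0.0511 -0.0697
f2 [0.5054 0.0901 0.018 ] board -0.0566 -0.0681
rail len 0.14797176601554274 yb from rail [ 0.99709524 -0.07616486  0.        ]
[[-0.923  0.385 -0.   ]
 [ 0.385  0.923 -0.001]
 [-0.    -0.001 -1.   ]] [0.24027663 0.57654116 0.20460331]
tool shift cm to rail [-44.46432274 -20.5919028   13.28568096]
rotvec [-1.07140145e-03 -9.36882367e-05 -3.14919451e-01]
rotvec [-1.33518301e-04  1.52689074e-03  2.82667280e+00]
```

```bash
python3 - <<'E'
from h import *
A=ctrl.capture("top");B=ctrl.capture("scene")
pm=lambda c:np.diag([c["fx"],c["fy"],1])@np.eye(3)@np.c_[c["R"],c["t"]]
def P(c):
    K=np.array([[c["fx"],0,c["cx"]],[0,c["fy"],c["cy"]],[0,0,1]]);return K@np.c_[c["R"],c["t"]]
for a,b in(((207,162),(297,182)),((135,237),(167,179)),((193,160),(291,181))):
    X=cv2.triangulatePoints(P(A),P(B),np.array(a,float),np.array(b,float));X=(X[:3]/X[3]).ravel()
    q=P(A)@np.r_[X,1];q2=P(B)@np.r_[X,1];print(X.round(3),(q[:2]/q[2]).round(1),(q2[:2]/q2[2]).round(1))
# epipolar: along top points, where they'd be in scene for various z
for uv in((135,237),(88,290),(155,375),(165,202)):
  for z in(0,.1,.2,.3,.4):
    X=ray(A,*uv,z);q=P(B)@np.r_[X,1];print(uv,z,X.round(2),(q[:2]/q[2]).round(0))
im=B["color"][120:300,0:320,::-1]; cv2.imwrite("pics/sc.png",cv2.resize(im,None,fx=2.5,fy=2.5,interpolation=cv2.INTER_CUBIC))
E
```

```text
[0.694 0.417 0.008] [206.9 162.2] [297.1 182. ]
[0.347 0.637 0.038] [114.5 278. ] [190.6 177.9]
[ 0.702  0.468 -0.011] [192.3 161.2] [291.8 180.9]
(135, 237) 0 [0.46 0.61 0.  ] [222. 181.]
(135, 237) 0.1 [0.46 0.56 0.1 ] [223. 163.]
(135, 237) 0.2 [0.45 0.51 0.2 ] [224. 143.]
(135, 237) 0.3 [0.44 0.47 0.3 ] [225. 120.]
(135, 237) 0.4 [0.43 0.42 0.4 ] [227.  95.]
(88, 290) 0 [0.31 0.73 0.  ] [175. 180.]
(88, 290) 0.1 [0.32 0.67 0.1 ] [177. 162.]
(88, 290) 0.2 [0.32 0.61 0.2 ] [181. 142.]
(88, 290) 0.3 [0.33 0.55 0.3 ] [184. 120.]
(88, 290) 0.4 [0.33 0.49 0.4 ] [188.  94.]
(155, 375) 0 [0.09 0.51 0.  ] [135. 220.]
(155, 375) 0.1 [0.11 0.47 0.1 ] [140. 197.]
(155, 375) 0.2 [0.14 0.43 0.2 ] [146. 172.]
(155, 375) 0.3 [0.17 0.39 0.3 ] [152. 145.]
(155, 375) 0.4 [0.19 0.35 0.4 ] [159. 114.]
(165, 202) 0 [0.57 0.53 0.  ] [255. 181.]
(165, 202) 0.1 [0.55 0.49 0.1 ] [255. 163.]
(165, 202) 0.2 [0.54 0.45 0.2 ] [254. 143.]
(165, 202) 0.3 [0.52 0.41 0.3 ] [253. 120.]
(165, 202) 0.4 [0.5  0.37 0.4 ] [253.  95.]
```

View pics/sc.png

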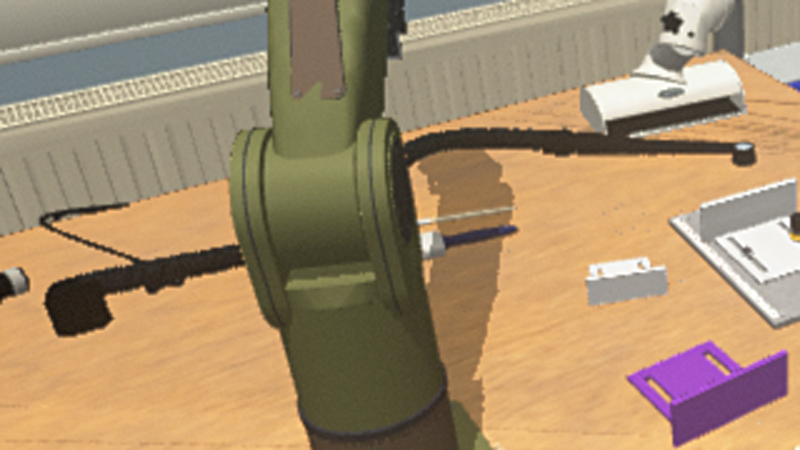

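The white cane lies flat on the table (height about 0), so the path at z = 0.2 m is clear. I'll go above the rail.

```bash
python3 -m crank '[{"tx":-4,"ty":-1.9,"tz":0,"wx":0,"wy":0,"wz":-0.06},{"tx":-8,"ty":-3.7,"tz":0,"wx":0,"wy":0,"wz":-0.12},{"tx":-12,"ty":-5.6,"tz":0,"wx":0,"wy":0,"wz":-0.18},{"tx":-16,"ty":-7.4,"tz":0,"wx":0,"wy":0,"wz":-0.25},{"tx":-20,"ty":-9.3,"tz":0,"wx":0,"wy":0,"wz":-0.315}]' 6 40
cat > rel.py <<'E'
import sys
from h import *
from scipy.spatial.transform import Rotation as Ro
# usage: rel.py x y z : tool-frame shift (cm) and turn to square with board, from measured pose
yb=np.array([.0788,.9969,0]); yb/=np.linalg.norm(yb)
s=ctrl.state();R=Ro.from_quat(s["tcp_rot"]).as_matrix()
T=np.column_stack([np.cross(yb,[0,0,-1]),yb,[0,0,-1]])
print("shift",(R.T@(np.array(sys.argv[1:4],float)-s["eef_pos"])*100).round(2),"turn",Ro.from_matrix(R.T@T).as_rotvec().round(3),"pos",s["eef_pos"].round(4),"F",s["force"].round(1),"t",s["clock"])
E
python3 rel.py 0.5715 0.2153 0.15
```

```text
clock: 0.8
eef_pos: [0.3903, 0.4129, 0.2052]
tcp_rot: [0.038, 0.999, 0.0, 0.0]
force: [0.2, 0.1, 0.1]
gripper_width: 0.0602
gripper_force: 0.0
shift [-19.58 -18.31   5.52] turn [0.    0.    0.002] pos [0.3903 0.4129 0.2052] F [0.2 0.1 0.1] t 0.8
```

```bash
python3 -m crank '[{"tx":-3,"ty":-2.8,"tz":0,"wx":0,"wy":0,"wz":0},{"tx":-6,"ty":-5.6,"tz":0,"wx":0,"wy":0,"wz":0},{"tx":-9,"ty":-8.4,"tz":0,"wx":0,"wy":0,"wz":0},{"tx":-12,"ty":-11.2,"tz":1,"wx":0,"wy":0,"wz":0},{"tx":-15,"ty":-14,"tz":2,"wx":0,"wy":0,"wz":0}]' 
python3 -m crank '[{"tx":-2,"ty":-2,"tz":0.5,"wx":0,"wy":0,"wz":0},{"tx":-4,"ty":-4,"tz":1,"wx":0,"wy":0,"wz":0},{"tx":-4,"ty":-4,"tz":1.5,"wx":0,"wy":0,"wz":0},{"tx":-4,"ty":-4,"tz":1.5,"wx":0,"wy":0,"wz":0},{"tx":-4,"ty":-4,"tz":1.5,"wx":0,"wy":0,"wz":0}]' 
python3 rel.py 0.5715 0.2153 0.042; python3 - <<'E'
from h import *
c=ctrl.capture("wrist"); cv2.imwrite("pics/w1.png",c["color"][:,:,::-1])
E
```

```text
clock: 1.3
eef_pos: [0.5289, 0.2614, 0.1852]
tcp_rot: [0.04, 0.999, 0.0, 0.001]
force: [0.7, 0.9, 0.8]
gripper_width: 0.0601
gripper_force: 0.0
clock: 1.8
eef_pos: [0.5633, 0.2212, 0.1702]
tcp_rot: [0.039, 0.999, 0.001, -0.0]
force: [-0.0, 0.1, 0.6]
gripper_width: 0.06
gripper_force: 0.0
shift [-0.88 -0.54 12.81] turn [ 0.001 -0.001  0.001] pos [0.5633 0.2212 0.1702] F [-0.   0.1  0.6] t 1.8
```

View pics/w1.png

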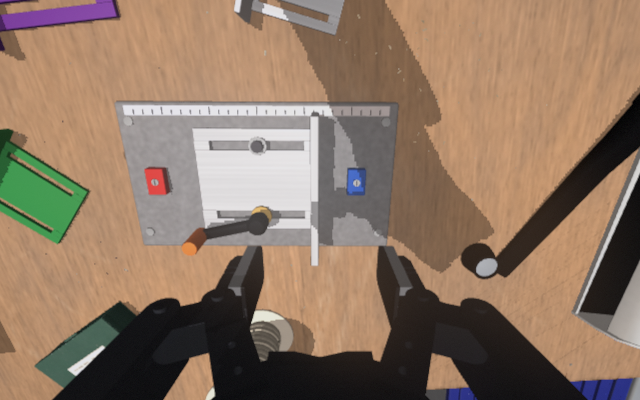

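The wrist view shows the rail top from (315,113) to (315,265), the red stop at (157,181), the blue at (356,181), the post top at (191,248) and the foot's free edge at about x = 195–205. I'll refine the measurement from this view.

```bash
python3 - <<'E'
from h import *
c=ctrl.capture("wrist")
def A(n,u,v,z):
    p=ray(c,u,v,z);print(n,p.round(4));return p
r1=A("r1",315,114,.072);r2=A("r2",315,265,.072)
for n,lo,hi,z in(("red",(0,150,60),(5,255,255),.022),("red",(174,150,60),(180,255,255),.022),("blue",(105,120,60),(125,255,255),.022)):
    for ce,s in blobs(c,lo,hi,(100,90,420,260),60): print(ce,s);A(n,s[0]+s[2]/2-.5,s[1]+s[3]/2-.5,z)
A("post",190,249,.074);A("nut",259,146,.026);b1=A("b1",116,102,.012);b2=A("b2",397,102,.012)
f=A("foot",194,130,.018);f=A("foot2",204,226,.018)
d=b2-b1;print(np.linalg.norm(d),d/np.linalg.norm(d),np.linalg.norm(r1-r2),(r2-r1)/np.linalg.norm(r2-r1),(r1+r2)/2)
E
python3 rel.py 0.5715 0.2153 0.042
```

```text
r1 [0.4977 0.2238 0.072 ]
r2 [0.6473 0.2113 0.072 ]
[155.15656566 180.41161616] [145 168  21  26 396]
red [0.558  0.0409 0.022 ]
[355.51898734 181.36455696] [347 169  18  26 395]
blue [0.5763 0.2614 0.022 ]
post [0.618  0.0884 0.074 ]
nut [0.5285 0.1616 0.026 ]
b1 [0.4734 0.0162 0.012 ]
b2 [0.4962 0.309  0.012 ]
foot [0.5076 0.0938 0.018 ]
foot2 [0.6183 0.0818 0.018 ]
0.2937349116796734 [0.07747048 0.99699465 0.        ] 0.15011632495493735 [ 0.99657431 -0.08270219  0.        ] [0.57250416 0.21755499 0.072     ]
shift [-0.84 -0.56 12.85] turn [ 0.001 -0.     0.002] pos [0.5635 0.2214 0.1705] F [ 0.2 -1.1  0.4] t 1.9
```

```bash
python3 -m crank '[{"tx":-0.9,"ty":-0.3,"tz":2,"wx":0,"wy":0,"wz":0},{"tx":-0.9,"ty":-0.3,"tz":5,"wx":0,"wy":0,"wz":0},{"tx":-0.9,"ty":-0.3,"tz":8,"wx":0,"wy":0,"wz":0},{"tx":-0.9,"ty":-0.3,"tz":11,"wx":0,"wy":0,"wz":0},{"tx":-0.9,"ty":-0.3,"tz":13.1,"wx":0,"wy":0,"wz":0}]' 
python3 -m crank '[{"tx":0},{"tx":0},{"tx":0},{"tx":0},{"tx":0}]' 2.5 30
python3 rel.py 0.5725 0.2175 0.04
```

```text
clock: 2.4
eef_pos: [0.5718, 0.2169, 0.0376]
tcp_rot: [0.039, 0.999, -0.0, -0.001]
force: [0.2, 0.7, 0.2]
gripper_width: 0.0602
gripper_force: 0.0
shift [-0.07  0.07 -0.24] turn [-0.    -0.001  0.001] pos [0.5718 0.2169 0.0376] F [0.2 0.7 0.2] t 2.4$[0]: bad value
```

Every row needs all six keys.

```bash
Z='{"tx":0,"ty":0,"tz":0,"wx":0,"wy":0,"wz":0}'; python3 -m crank '[{"tx":0,"ty":0,"tz":0,"wx":0,"wy":0,"wz":0},{"tx":0,"ty":0,"tz":0,"wx":0,"wy":0,"wz":0},{"tx":0,"ty":0,"tz":0,"wx":0,"wy":0,"wz":0},{"tx":0,"ty":0,"tz":0,"wx":0,"wy":0,"wz":0},{"tx":0,"ty":0,"tz":0,"wx":0,"wy":0,"wz":0}]' 0 30
```

```text
clock: 2.9
eef_pos: [0.5739, 0.2152, 0.0408]
tcp_rot: [0.04, 0.999, -0.0, 0.001]
force: [-1.7, -2.2, 6.6]
gripper_width: 0.0065
gripper_force: 30.9
```

```bash
python3 -m crank '[{"tx":0,"ty":0,"tz":0,"wx":0,"wy":0,"wz":0},{"tx":0,"ty":0,"tz":0,"wx":0,"wy":0,"wz":0},{"tx":0,"ty":0,"tz":0,"wx":0,"wy":0,"wz":0},{"tx":0,"ty":0,"tz":0,"wx":0,"wy":0,"wz":0},{"tx":0,"ty":0,"tz":0,"wx":0,"wy":0,"wz":0}]'
```

```text
clock: 3.4
eef_pos: [0.5739, 0.2153, 0.0408]
tcp_rot: [0.04, 0.999, -0.0, 0.001]
force: [-0.8, -1.2, 6.0]
gripper_width: 0.0069
gripper_force: 30.9
```

```bash
python3 -m crank '[{"tx":0,"ty":-0.4,"tz":-0.15,"wx":0,"wy":0,"wz":0},{"tx":0,"ty":-0.9,"tz":-0.25,"wx":0,"wy":0,"wz":0},{"tx":0,"ty":-1.4,"tz":-0.25,"wx":0,"wy":0,"wz":0},{"tx":0,"ty":-1.9,"tz":-0.25,"wx":0,"wy":0,"wz":0},{"tx":0,"ty":-2.2,"tz":-0.25,"wx":0,"wy":0,"wz":0}]'; python3 -m crank '[{"tx":0,"ty":-0.2,"tz":0,"wx":0,"wy":0,"wz":0},{"tx":0,"ty":-0.4,"tz":0,"wx":0,"wy":0,"wz":0},{"tx":0,"ty":-0.6,"tz":0,"wx":0,"wy":0,"wz":0},{"tx":0,"ty":-0.7,"tz":0,"wx":0,"wy":0,"wz":0},{"tx":0,"ty":-0.8,"tz":0,"wx":0,"wy":0,"wz":0}]'; python3 rel.py 0.5725 0.2175 0.04
```

```text
clock: 3.9
eef_pos: [0.571, 0.1929, 0.0413]
tcp_rot: [0.04, 0.999, -0.0, -0.0]
force: [0.0, -0.5, -3.0]
gripper_width: 0.0066
gripper_force: 29.9
clock: 4.4
eef_pos: [0.5706, 0.1861, 0.0416]
tcp_rot: [0.04, 0.999, 0.0, 0.0]
force: [0.1, 0.8, -3.3]
gripper_width: 0.0068
gripper_force: 29.9
shift [0.06 3.15 0.16] turn [ 0.    -0.    -0.001] pos [0.5706 0.1861 0.0416] F [ 0.1  0.8 -3.3] t 4.4
```

```bash
python3 -m crank '[{"tx":0,"ty":-0.1,"tz":0,"wx":0,"wy":0,"wz":0},{"tx":0,"ty":-0.2,"tz":0,"wx":0,"wy":0,"wz":0},{"tx":0,"ty":-0.3,"tz":0,"wx":0,"wy":0,"wz":0},{"tx":0,"ty":-0.4,"tz":0,"wx":0,"wy":0,"wz":0},{"tx":0,"ty":-0.4,"tz":0,"wx":0,"wy":0,"wz":0}]';python3 -m crank '[{"tx":0,"ty":-0.05,"tz":0,"wx":0,"wy":0,"wz":0},{"tx":0,"ty":-0.1,"tz":0,"wx":0,"wy":0,"wz":0},{"tx":0,"ty":-0.1,"tz":0,"wx":0,"wy":0,"wz":0},{"tx":0,"ty":-0.1,"tz":0,"wx":0,"wy":0,"wz":0},{"tx":0,"ty":-0.1,"tz":0,"wx":0,"wy":0,"wz":0}]'; python3 - <<'E'
from h import *
c=ctrl.capture("scene"); cv2.imwrite("pics/s2.png",cv2.resize(c["color"][180:260,250:370,::-1],None,fx=6,fy=6,interpolation=cv2.INTER_CUBIC))
E
```

```text
clock: 4.9
eef_pos: [0.5703, 0.1817, 0.0416]
tcp_rot: [0.04, 0.999, -0.0, -0.0]
force: [-0.9, -0.8, -3.7]
gripper_width: 0.0068
gripper_force: 29.9
clock: 5.4
eef_pos: [0.5702, 0.181, 0.0416]
tcp_rot: [0.04, 0.999, -0.0, -0.0]
force: [0.6, 0.4, -3.8]
gripper_width: 0.0068
gripper_force: 29.9
```

View pics/s2.png

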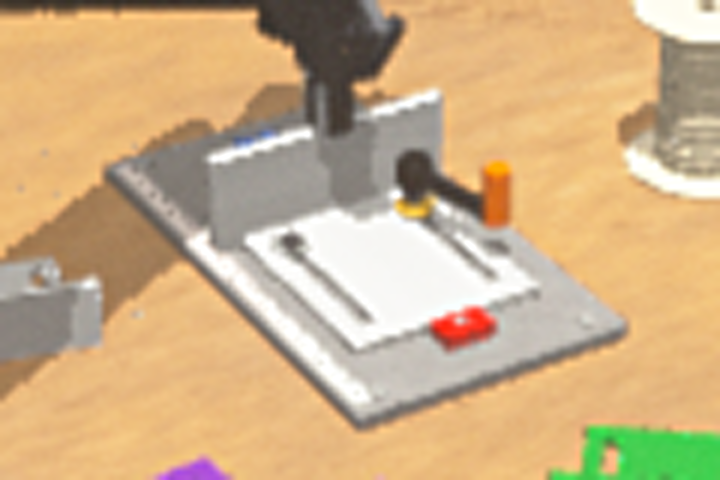

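The picture shows the rail gripped, and the foot edge just short of the red stop at crop (460,325). The upward pull of about 3.7 N is close to the fence's weight, so I'll lower slightly, then creep on.

```bash
python3 -m crank '[{"tx":0,"ty":0,"tz":0.05,"wx":0,"wy":0,"wz":0},{"tx":0,"ty":0,"tz":0.1,"wx":0,"wy":0,"wz":0},{"tx":0,"ty":0,"tz":0.15,"wx":0,"wy":0,"wz":0},{"tx":0,"ty":0,"tz":0.15,"wx":0,"wy":0,"wz":0},{"tx":0,"ty":0,"tz":0.15,"wx":0,"wy":0,"wz":0}]';python3 -m crank '[{"tx":0,"ty":-0.05,"tz":0,"wx":0,"wy":0,"wz":0},{"tx":0,"ty":-0.1,"tz":0,"wx":0,"wy":0,"wz":0},{"tx":0,"ty":-0.1,"tz":0,"wx":0,"wy":0,"wz":0},{"tx":0,"ty":-0.1,"tz":0,"wx":0,"wy":0,"wz":0},{"tx":0,"ty":-0.1,"tz":0,"wx":0,"wy":0,"wz":0}]';python3 -m crank '[{"tx":0,"ty":-0.05,"tz":0,"wx":0,"wy":0,"wz":0},{"tx":0,"ty":-0.1,"tz":0,"wx":0,"wy":0,"wz":0},{"tx":0,"ty":-0.1,"tz":0,"wx":0,"wy":0,"wz":0},{"tx":0,"ty":-0.1,"tz":0,"wx":0,"wy":0,"wz":0},{"tx":0,"ty":-0.1,"tz":0,"wx":0,"wy":0,"wz":0}]'
```

```text
clock: 5.95
eef_pos: [0.5703, 0.1813, 0.0408]
tcp_rot: [0.04, 0.999, 0.0, 0.0]
force: [-2.4, 0.1, 5.2]
gripper_width: 0.0069
gripper_force: 30.9
clock: 6.45
eef_pos: [0.5703, 0.1812, 0.0408]
tcp_rot: [0.04, 0.999, 0.001, 0.0]
force: [-2.2, 2.0, 5.5]
gripper_width: 0.0067
gripper_force: 30.9
clock: 6.95
eef_pos: [0.5703, 0.1813, 0.0408]
tcp_rot: [0.039, 0.999, 0.002, 0.001]
force: [-2.4, 4.1, 4.8]
gripper_width: 0.0065
gripper_force: 30.9
```

```bash
python3 -m crank '[{"tx":0,"ty":0,"tz":-0.03,"wx":0,"wy":0,"wz":0},{"tx":0,"ty":0,"tz":-0.06,"wx":0,"wy":0,"wz":0},{"tx":0,"ty":-0.05,"tz":-0.06,"wx":0,"wy":0,"wz":0},{"tx":0,"ty":-0.05,"tz":-0.06,"wx":0,"wy":0,"wz":0},{"tx":0,"ty":-0.05,"tz":-0.06,"wx":0,"wy":0,"wz":0}]';python3 -m crank '[{"tx":0,"ty":-0.05,"tz":0,"wx":0,"wy":0,"wz":0},{"tx":0,"ty":-0.1,"tz":0,"wx":0,"wy":0,"wz":0},{"tx":0,"ty":-0.1,"tz":0,"wx":0,"wy":0,"wz":0},{"tx":0,"ty":-0.1,"tz":0,"wx":0,"wy":0,"wz":0},{"tx":0,"ty":-0.1,"tz":0,"wx":0,"wy":0,"wz":0}]'; python3 - <<'E'
from h import *
c=ctrl.capture("top"); 
for ce,s in blobs(c,(0,150,120),(4,255,255),(230,160,355,245),4): print(ce,s)
cv2.imwrite("pics/t3.png",cv2.resize(c["color"][170:240,280:350,::-1],None,fx=8,fy=8,interpolation=cv2.INTER_CUBIC))
E
```

```text
clock: 7.45
eef_pos: [0.5706, 0.179, 0.0408]
tcp_rot: [0.04, 0.999, 0.0, 0.001]
force: [0.1, 4.4, 2.2]
gripper_width: 0.0065
gripper_force: 30.5
clock: 7.95
eef_pos: [0.5705, 0.1785, 0.0408]
tcp_rot: [0.04, 0.999, 0.001, 0.001]
force: [-0.3, 4.8, 1.1]
gripper_width: 0.0068
gripper_force: 30.4
```

View pics/t3.png

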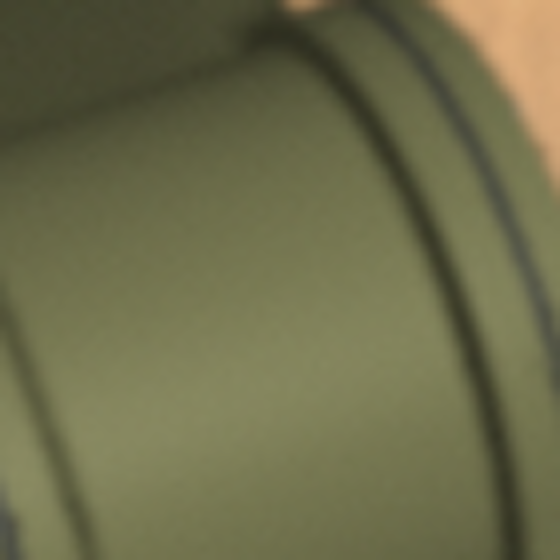

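The arm blocks the top view. The fence slid another 2.8 mm at about 4.5 N, so that is the friction level; contact will show as a rise above it with no motion.

```bash
python3 -m crank '[{"tx":0,"ty":-0.03,"tz":0,"wx":0,"wy":0,"wz":0},{"tx":0,"ty":-0.05,"tz":0,"wx":0,"wy":0,"wz":0},{"tx":0,"ty":-0.05,"tz":0,"wx":0,"wy":0,"wz":0},{"tx":0,"ty":-0.05,"tz":0,"wx":0,"wy":0,"wz":0},{"tx":0,"ty":-0.05,"tz":0,"wx":0,"wy":0,"wz":0}]';python3 -m crank '[{"tx":0,"ty":-0.03,"tz":0,"wx":0,"wy":0,"wz":0},{"tx":0,"ty":-0.05,"tz":0,"wx":0,"wy":0,"wz":0},{"tx":0,"ty":-0.05,"tz":0,"wx":0,"wy":0,"wz":0},{"tx":0,"ty":-0.05,"tz":0,"wx":0,"wy":0,"wz":0},{"tx":0,"ty":-0.05,"tz":0,"wx":0,"wy":0,"wz":0}]'; python3 - <<'E'
from h import *
F=[]
for i in range(3):
    c=ctrl.capture("wrist"); F.append(ctrl.state()["force"])
print(np.mean(F,0))
cv2.imwrite("pics/w3.png",cv2.resize(c["color"][100:260,60:300,::-1],None,fx=3,fy=3,interpolation=cv2.INTER_CUBIC))
E
```

```text
clock: 8.5
eef_pos: [0.5705, 0.1785, 0.0408]
tcp_rot: [0.04, 0.999, 0.001, 0.001]
force: [-0.2, 6.2, 1.6]
gripper_width: 0.0067
gripper_force: 30.4
clock: 9.0
eef_pos: [0.5705, 0.1785, 0.0409]
tcp_rot: [0.039, 0.999, 0.002, 0.001]
force: [0.4, 7.3, 0.1]
gripper_width: 0.0066
gripper_force: 30.3
[0.49355203 6.7001341  0.2953454 ]
```

View pics/w3.png

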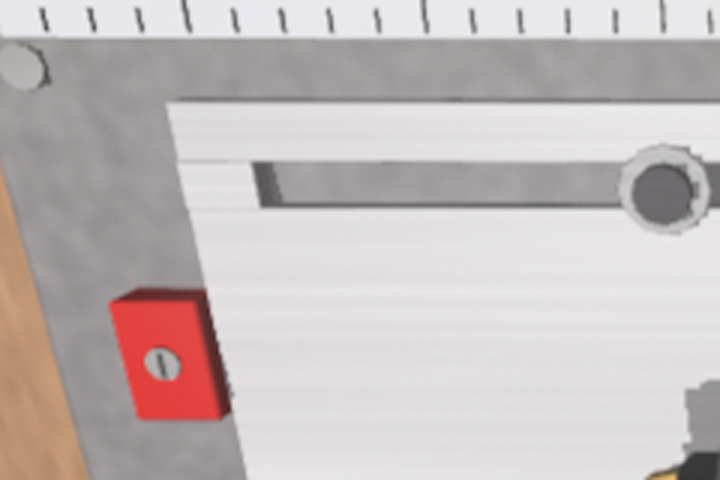

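The wrist crop shows the foot edge meeting the red block's side at crop (215,300)–(230,410). The fence has stalled after 36.8 mm, against 37 expected, and the force is rising. One last small push will make the touch definite.

```bash
python3 -m crank '[{"tx":0,"ty":-0.05,"tz":0,"wx":0,"wy":0,"wz":0},{"tx":0,"ty":-0.1,"tz":0,"wx":0,"wy":0,"wz":0},{"tx":0,"ty":-0.12,"tz":0,"wx":0,"wy":0,"wz":0},{"tx":0,"ty":-0.12,"tz":0,"wx":0,"wy":0,"wz":0},{"tx":0,"ty":-0.12,"tz":0,"wx":0,"wy":0,"wz":0}]'
```

```text
clock: 9.65
eef_pos: [0.5705, 0.1785, 0.0409]
tcp_rot: [0.039, 0.999, 0.002, 0.001]
force: [0.5, 7.9, 0.4]
gripper_width: 0.0064
gripper_force: 30.3
```

Touch confirmed: about 8 N, stationary, versus about 4.8 N of friction. Now I'll release and rise.

```bash
python3 -m crank '[{"tx":0,"ty":0,"tz":0,"wx":0,"wy":0,"wz":0},{"tx":0,"ty":0,"tz":0,"wx":0,"wy":0,"wz":0},{"tx":0,"ty":0,"tz":0,"wx":0,"wy":0,"wz":0},{"tx":0,"ty":0,"tz":0,"wx":0,"wy":0,"wz":0},{"tx":0,"ty":0,"tz":0,"wx":0,"wy":0,"wz":0}]' 4;python3 -m crank '[{"tx":0,"ty":0,"tz":-2,"wx":0,"wy":0,"wz":0},{"tx":0,"ty":0,"tz":-5,"wx":0,"wy":0,"wz":0},{"tx":0,"ty":0,"tz":-9,"wx":0,"wy":0,"wz":0},{"tx":0,"ty":0,"tz":-12,"wx":0,"wy":0,"wz":0},{"tx":0,"ty":0,"tz":-13,"wx":0,"wy":0,"wz":0}]'; python3 - <<'E'
from h import *
c=ctrl.capture("wrist")
for ce,s in blobs(c,(3,150,60),(20,255,255),None,30): print("orange",ce.round(1),s[:5],ray(c,*ce,.074).round(4))
cv2.imwrite("pics/w4.png",c["color"][:,:,::-1])
t=ctrl.capture("top")
print("reel top",ray(t,304,120,.105),"reel base",ray(t,305,135,0))
E
python3 rel.py 0.617 0.088 0.15
```

```text
clock: 10.15
eef_pos: [0.5696, 0.1745, 0.0406]
tcp_rot: [0.04, 0.999, -0.0, -0.0]
force: [-0.2, 0.2, -0.2]
gripper_width: 0.0397
gripper_force: 0.0
clock: 10.65
eef_pos: [0.5716, 0.176, 0.174]
tcp_rot: [0.04, 0.999, 0.001, 0.003]
force: [0.5, 0.4, -0.1]
gripper_width: 0.0399
gripper_force: 0.0
orange [233.6 235.2] [227 229  15  13 152] [0.6166 0.0875 0.074 ]
reel top [0.79542149 0.12141681 0.105     ] reel base [0.7898454  0.12282388 0.        ]
shift [-5.32 -8.35  2.21] turn [ 0.001  0.003 -0.001] pos [0.5706 0.1754 0.172 ] F [ 0.   0.2 -0.3] t 10.75
```

View pics/w4.png

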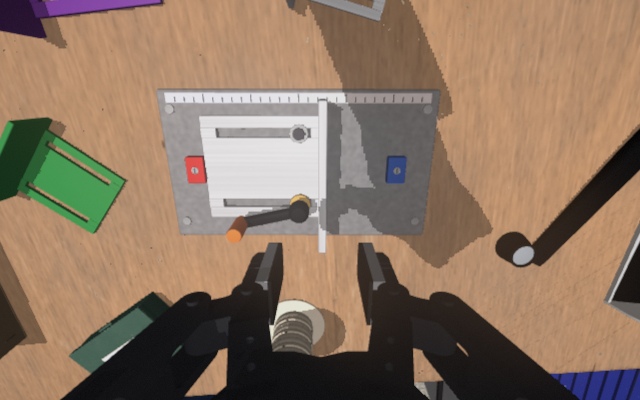

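The wrist view shows the fence foot meeting the red stop at (205,170), with the post top at (233,235), i.e. (0.617, 0.088), which matches the earlier measurement. The reel edge at x ≈ 0.746 is clear of the swing. I'll grip the post.

```bash
python3 -m crank '[{"tx":-2,"ty":-3,"tz":0,"wx":0,"wy":0,"wz":0},{"tx":-4,"ty":-6,"tz":0,"wx":0,"wy":0,"wz":0},{"tx":-5.3,"ty":-8.3,"tz":1,"wx":0,"wy":0,"wz":0},{"tx":-5.3,"ty":-8.3,"tz":3,"wx":0,"wy":0,"wz":0},{"tx":-5.3,"ty":-8.3,"tz":5,"wx":0,"wy":0,"wz":0}]'; python3 rel.py 0.617 0.088 0.053
```

```text
clock: 11.25
eef_pos: [0.6152, 0.0862, 0.118]
tcp_rot: [0.041, 0.999, -0.001, -0.001]
force: [-1.4, 0.3, -0.3]
gripper_width: 0.0403
gripper_force: 0.0
shift [-0.18  0.2   6.5 ] turn [-0.002 -0.003 -0.003] pos [0.6152 0.0862 0.118 ] F [-1.4  0.3 -0.3] t 11.25
```

```bash
python3 -m crank '[{"tx":-0.2,"ty":0.2,"tz":2,"wx":0,"wy":0,"wz":0},{"tx":-0.2,"ty":0.2,"tz":4,"wx":0,"wy":0,"wz":0},{"tx":-0.2,"ty":0.2,"tz":5.5,"wx":0,"wy":0,"wz":0},{"tx":-0.2,"ty":0.2,"tz":6.2,"wx":0,"wy":0,"wz":0},{"tx":-0.2,"ty":0.2,"tz":6.3,"wx":0,"wy":0,"wz":0}]'; python3 -m crank '[{"tx":0,"ty":0,"tz":0,"wx":0,"wy":0,"wz":0},{"tx":0,"ty":0,"tz":0,"wx":0,"wy":0,"wz":0},{"tx":0,"ty":0,"tz":0,"wx":0,"wy":0,"wz":0},{"tx":0,"ty":0,"tz":0,"wx":0,"wy":0,"wz":0},{"tx":0,"ty":0,"tz":0,"wx":0,"wy":0,"wz":0}]' 0 50; python3 - <<'E'
from h import *
p=ctrl.state()["eef_pos"][:2]; xb=np.array([.9969,-.0788]);yb=np.array([.0788,.9969])
B=np.array([.6085,.1530]); r=p-B; print("pos",p,"radius",np.linalg.norm(r),"angle",np.arctan2(r@xb,-(r@yb)))
a0=np.arctan2(r@xb,-(r@yb)); L=.065
for a in np.linspace(a0,1.5,11):
    d=L*((np.sin(a)-np.sin(a0))*xb-(np.cos(a)-np.cos(a0))*yb); print(round(a,3),"tx",round(-100*d@xb,2),"ty",round(100*d@yb,2))
E
```

```text
clock: 11.75
eef_pos: [0.617, 0.0899, 0.0562]
tcp_rot: [0.04, 0.999, -0.0, -0.001]
force: [-0.0, -0.2, 0.1]
gripper_width: 0.0398
gripper_force: 0.0
clock: 12.25
eef_pos: [0.6184, 0.0902, 0.0581]
tcp_rot: [0.04, 0.999, 0.0, 0.0]
force: [-0.4, 0.3, 0.4]
gripper_width: -0.0
gripper_force: 0.0
pos [0.61837817 0.09023978] radius 0.06353285570098934 angle 0.23499568697050732
0.235 tx 0.0 ty 0.0
0.361 tx -0.79 ty 0.24
0.488 tx -1.53 ty 0.58
0.614 tx -2.23 ty 1.01
0.741 tx -2.87 ty 1.53
0.867 tx -3.44 ty 2.12
0.994 tx -3.94 ty 2.78
1.12 tx -4.34 ty 3.49
1.247 tx -4.65 ty 4.25
1.373 tx -4.86 ty 5.05
1.5 tx -4.97 ty 5.86
```

The fingers closed fully (width 0), so the post isn't between them. Looking before going on.

```bash
python3 - <<'E'
from h import *
c=ctrl.capture("wrist")
for ce,s in blobs(c,(3,150,60),(20,255,255),None,30): print("orange",ce.round(1),s[:5],ray(c,*ce,.074).round(4))
d=ctrl.capture("scene")
a=cv2.resize(c["color"][180:400,150:500],(560,352)); b=cv2.resize(d["color"][185:250,290:350],None,fx=3.9,fy=3.9,interpolation=cv2.INTER_CUBIC)
o=np.zeros((352,560+b.shape[1],3),np.uint8);o[:,:560]=a;o[:b.shape[0],560:]=b;print(o.shape)
cv2.imwrite("pics/w5.png",o[:,:,::-1])
E
```

```text
orange [309.3 239. ] [300 232  25  19 225] [0.6136 0.086  0.074 ]
(352, 794, 3)
```

View pics/w5.png

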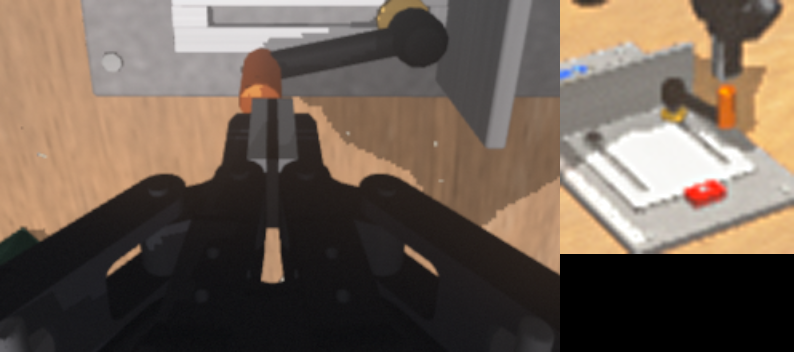

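```bash
python3 - <<'E'
from h import *
c=ctrl.capture("wrist");s=ctrl.state();print(s["eef_pos"],s["force"],s["gripper_width"])
for n,X in dict(tcp=s["eef_pos"],tcp_hi=s["eef_pos"]+[0,0,.019],post=np.array([.617,.088,.074]),postlow=np.array([.617,.088,.048])).items():
    q=np.array(c["R"])@X+c["t"];print(n,(c["fx"]*q[0]/q[2]+c["cx"]).round(1),(c["fy"]*q[1]/q[2]+c["cy"]).round(1))
print("cam",-np.array(c["R"]).T@c["t"])
E
```

```text
[0.6181695  0.09021943 0.05779451] [ 0.04111692 -0.09568475 -0.55024563] -3.139681664181981e-05
tcp 317.7 233.3
tcp_hi 317.4 248.4
post 313.4 244.4
postlow 314.2 225.3
cam [0.53512228 0.098365   0.22651026]
```

```bash
python3 - <<'E'
from h import *
s=ctrl.state();d=ctrl.capture("scene");c=ctrl.capture("wrist")
for cc in(d,c):
  for n,X in dict(tcp=s["eef_pos"],tcp19=s["eef_pos"]+[0,0,.019],tcp40=s["eef_pos"]+[0,0,.04],post=np.array([.617,.088,.074]),postlow=np.array([.617,.088,.048])).items():
    q=np.array(cc["R"])@X+cc["t"];print(n,(cc["fx"]*q[0]/q[2]+cc["cx"]).round(1),(cc["fy"]*q[1]/q[2]+cc["cy"]).round(1))
a=cv2.resize(d["color"][170:235,300:360],None,fx=8,fy=8,interpolation=cv2.INTER_NEAREST)
b=cv2.resize(c["color"][205:285,290:345],None,fx=5.5,fy=6.5,interpolation=cv2.INTER_NEAREST)
o=np.zeros((520,800,3),np.uint8);o[:a.shape[0],:480]=a;o[:b.shape[0],490:490+b.shape[1]]=b[:,:310]
cv2.imwrite("pics/w6.png",o[:,:,::-1])
E
```

```text
tcp 332.5 211.1
tcp19 332.6 206.1
tcp40 332.7 200.5
post 332.7 207.2
postlow 332.6 214.0
tcp 317.7 233.5
tcp19 317.4 248.6
tcp40 317.0 269.5
post 313.4 244.6
postlow 314.2 225.5
```

View pics/w6.png

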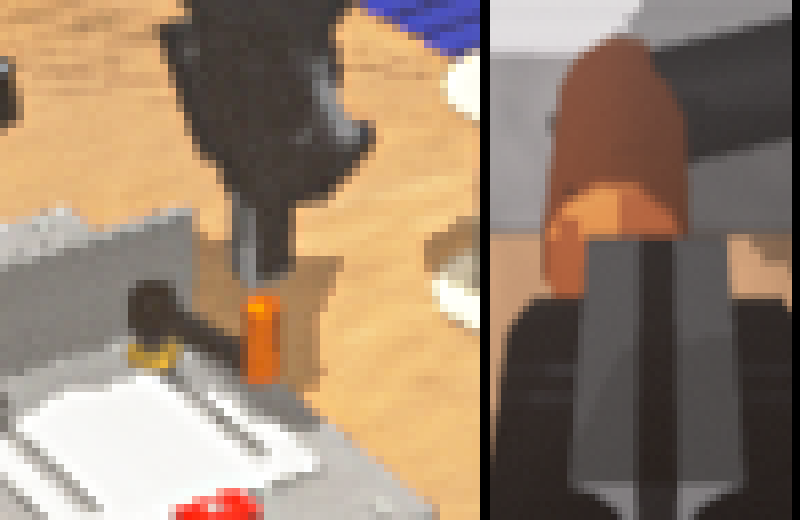

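Left: in the scene view the finger tips end at row ≈205.6, above the post top at ≈207. So the tips are really about 2 cm higher than the reported TCP, and they closed in the air above the post. Nothing was touched. I'll open, go 2 cm lower in steps while watching the force, and close again.

```bash
python3 -m crank '[{"tx":0.2,"ty":-0.2,"tz":-0.5,"wx":0,"wy":0,"wz":0},{"tx":0.2,"ty":-0.2,"tz":-0.5,"wx":0,"wy":0,"wz":0},{"tx":0.2,"ty":-0.2,"tz":-0.5,"wx":0,"wy":0,"wz":0},{"tx":0.2,"ty":-0.2,"tz":-0.5,"wx":0,"wy":0,"wz":0},{"tx":0.2,"ty":-0.2,"tz":0,"wx":0,"wy":0,"wz":0}]' 4; python3 -m crank '[{"tx":0,"ty":0,"tz":0.5,"wx":0,"wy":0,"wz":0},{"tx":0,"ty":0,"tz":1,"wx":0,"wy":0,"wz":0},{"tx":0,"ty":0,"tz":1.5,"wx":0,"wy":0,"wz":0},{"tx":0,"ty":0,"tz":2,"wx":0,"wy":0,"wz":0},{"tx":0,"ty":0,"tz":2,"wx":0,"wy":0,"wz":0}]'; python3 -m crank '[{"tx":0,"ty":0,"tz":0,"wx":0,"wy":0,"wz":0},{"tx":0,"ty":0,"tz":0,"wx":0,"wy":0,"wz":0},{"tx":0,"ty":0,"tz":0,"wx":0,"wy":0,"wz":0},{"tx":0,"ty":0,"tz":0,"wx":0,"wy":0,"wz":0},{"tx":0,"ty":0,"tz":0,"wx":0,"wy":0,"wz":0}]' 0 50
```

```text
clock: 13.0
eef_pos: [0.6166, 0.0886, 0.0581]
tcp_rot: [0.04, 0.999, 0.0, 0.001]
force: [-0.2, -0.1, 0.5]
gripper_width: 0.04
gripper_force: 0.0
clock: 13.5
eef_pos: [0.6153, 0.0882, 0.0367]
tcp_rot: [0.04, 0.999, -0.0, -0.001]
force: [0.5, 0.2, 1.1]
gripper_width: 0.04
gripper_force: 0.0
clock: 14.0
eef_pos: [0.6158, 0.0861, 0.038]
tcp_rot: [0.041, 0.999, -0.001, -0.0]
force: [-1.0, -5.7, 4.0]
gripper_width: 0.0134
gripper_force: 48.8
```

Post gripped (width 13 mm; the reading is about 1.5 mm low, as it was on the rail). Now I'll swing along the arc in stages.

```bash
python3 -m crank '[{"tx":-0.4,"ty":0,"tz":-0.1,"wx":0,"wy":0,"wz":0},{"tx":-0.8,"ty":0.15,"tz":-0.1,"wx":0,"wy":0,"wz":0},{"tx":-1.2,"ty":0.3,"tz":-0.1,"wx":0,"wy":0,"wz":0},{"tx":-1.55,"ty":0.45,"tz":-0.1,"wx":0,"wy":0,"wz":0},{"tx":-1.9,"ty":0.65,"tz":-0.1,"wx":0,"wy":0,"wz":0}]'; cat > ang.py <<'E'
from h import *
s=ctrl.state();p=s["eef_pos"][:2]; xb=np.array([.9969,-.0788]);yb=np.array([.0788,.9969])
B=np.array([.6085,.1515]); r=p-B; a=np.arctan2(r@xb,-(r@yb)); f=s["force"][:2]
print("radius",np.linalg.norm(r).round(4),"angle",a.round(3),"F tang",(f@(np.cos(a)*xb+np.sin(a)*yb)).round(1),"rad",(f@(np.sin(a)*xb-np.cos(a)*yb)).round(1))
for b in(1.0,1.25,1.5):
    d=B+.065*(np.sin(b)*xb-np.cos(b)*yb)-p; print(b,"tx",round(-100*d@xb,2),"ty",round(100*d@yb,2))
E
python3 ang.py
```

```text
clock: 14.5
eef_pos: [0.6341, 0.0904, 0.0381]
tcp_rot: [0.04, 0.999, -0.002, -0.002]
force: [0.8, -8.1, -1.9]
gripper_width: 0.0133
gripper_force: 49.4
radius 0.0663 angle 0.475 F tang -2.4 rad 7.8
1.0 tx -2.44 ty 2.38
1.25 tx -3.14 ty 3.84
1.5 tx -3.45 ty 5.43
```

```bash
python3 -m crank '[{"tx":-0.6,"ty":0.1,"tz":0,"wx":0,"wy":0,"wz":0},{"tx":-1.2,"ty":0.5,"tz":0,"wx":0,"wy":0,"wz":0},{"tx":-1.7,"ty":1.0,"tz":0,"wx":0,"wy":0,"wz":0},{"tx":-2.1,"ty":1.5,"tz":0,"wx":0,"wy":0,"wz":0},{"tx":-2.5,"ty":2.05,"tz":0,"wx":0,"wy":0,"wz":0}]';python3 ang.py
```

```text
clock: 15.0
eef_pos: [0.6639, 0.1094, 0.0384]
tcp_rot: [0.041, 0.999, -0.001, 0.001]
force: [8.9, -1.9, -9.3]
gripper_width: 0.0132
gripper_force: 49.0
radius 0.0696 angle 1.0 F tang 3.8 rad 8.2
1.0 tx 0.38 ty 0.25
1.25 tx -0.31 ty 1.71
1.5 tx -0.63 ty 3.3
```

```bash
python3 -m crank '[{"tx":-0.5,"ty":0.4,"tz":0.1,"wx":0,"wy":0,"wz":0},{"tx":-0.8,"ty":0.9,"tz":0.2,"wx":0,"wy":0,"wz":0},{"tx":-1.0,"ty":1.4,"tz":0.2,"wx":0,"wy":0,"wz":0},{"tx":-1.15,"ty":1.8,"tz":0.2,"wx":0,"wy":0,"wz":0},{"tx":-1.25,"ty":2.2,"tz":0.2,"wx":0,"wy":0,"wz":0}]';sed -i 's/.6085,.1515/.613,.151/' ang.py; python3 ang.py
```

```text
clock: 15.5
eef_pos: [0.6769, 0.1295, 0.0375]
tcp_rot: [0.04, 0.999, -0.003, 0.0]
force: [-3.2, -10.6, 9.1]
gripper_width: 0.0132
gripper_force: 51.4
radius 0.0674 angle 1.325 F tang -11.0 rad 0.3
1.0 tx 1.07 ty -1.87
1.25 tx 0.37 ty -0.41
1.5 tx 0.06 ty 1.18
```

```bash
python3 -m crank '[{"tx":0,"ty":0.3,"tz":-0.1,"wx":0,"wy":0,"wz":0},{"tx":0,"ty":0.6,"tz":-0.1,"wx":0,"wy":0,"wz":0},{"tx":0,"ty":0.8,"tz":-0.1,"wx":0,"wy":0,"wz":0},{"tx":0,"ty":1.0,"tz":-0.1,"wx":0,"wy":0,"wz":0},{"tx":0,"ty":1.0,"tz":-0.1,"wx":0,"wy":0,"wz":0}]'; python3 ang.py;python3 -m crank '[{"tx":0,"ty":0.1,"tz":0,"wx":0,"wy":0,"wz":0},{"tx":0,"ty":0.2,"tz":0,"wx":0,"wy":0,"wz":0},{"tx":0,"ty":0.3,"tz":0,"wx":0,"wy":0,"wz":0},{"tx":0,"ty":0.3,"tz":0,"wx":0,"wy":0,"wz":0},{"tx":0,"ty":0.3,"tz":0,"wx":0,"wy":0,"wz":0}]'; python3 ang.py
```

```text
clock: 16.0
eef_pos: [0.6798, 0.1374, 0.0379]
tcp_rot: [0.04, 0.999, -0.004, 0.002]
force: [3.0, -10.7, 2.2]
gripper_width: 0.0131
gripper_force: 49.0
radius 0.0682 angle 1.448 F tang -9.9 rad 5.1
1.0 tx 1.3 ty -2.68
1.25 tx 0.6 ty -1.22
1.5 tx 0.28 ty 0.37
clock: 16.5
eef_pos: [0.6812, 0.14, 0.038]
tcp_rot: [0.041, 0.999, -0.003, 0.003]
force: [4.6, -10.3, -0.3]
gripper_width: 0.013
gripper_force: 49.4
radius 0.0691 angle 1.49 F tang -9.4 rad 6.2
1.0 tx 1.42 ty -2.95
1.25 tx 0.72 ty -1.49
1.5 tx 0.4 ty 0.1
```

```bash
python3 -m crank '[{"tx":0,"ty":0.1,"tz":0,"wx":0,"wy":0,"wz":0},{"tx":0,"ty":0.2,"tz":0,"wx":0,"wy":0,"wz":0},{"tx":0,"ty":0.3,"tz":0,"wx":0,"wy":0,"wz":0},{"tx":0,"ty":0.3,"tz":0,"wx":0,"wy":0,"wz":0},{"tx":0,"ty":0.3,"tz":0,"wx":0,"wy":0,"wz":0}]'; python3 ang.py|head -1;python3 -m crank '[{"tx":0,"ty":0.1,"tz":0,"wx":0,"wy":0,"wz":0},{"tx":0,"ty":0.2,"tz":0,"wx":0,"wy":0,"wz":0},{"tx":0,"ty":0.3,"tz":0,"wx":0,"wy":0,"wz":0},{"tx":0,"ty":0.3,"tz":0,"wx":0,"wy":0,"wz":0},{"tx":0,"ty":0.3,"tz":0,"wx":0,"wy":0,"wz":0}]'; python3 ang.py|head -1
```

```text
clock: 17.0
eef_pos: [0.6812, 0.1399, 0.038]
tcp_rot: [0.042, 0.999, -0.005, 0.003]
force: [3.9, -14.2, 1.8]
gripper_width: 0.0129
gripper_force: 49.6
radius 0.0691 angle 1.489 F tang -13.4 rad 6.1
clock: 17.5
eef_pos: [0.6812, 0.1399, 0.0379]
tcp_rot: [0.042, 0.999, -0.007, 0.002]
force: [3.5, -18.2, 2.6]
gripper_width: 0.0128
gripper_force: 49.8
radius 0.0691 angle 1.489 F tang -17.4 rad 6.4
```

The lever has stalled at 1.49 rad with the force rising, so it is home on its end stop. I'll relax, release, rise and check.

```bash
python3 -m crank '[{"tx":0,"ty":-0.2,"tz":0,"wx":0,"wy":0,"wz":0},{"tx":0,"ty":-0.4,"tz":0,"wx":0,"wy":0,"wz":0},{"tx":-0.1,"ty":-0.5,"tz":0,"wx":0,"wy":0,"wz":0},{"tx":-0.2,"ty":-0.5,"tz":0,"wx":0,"wy":0,"wz":0},{"tx":-0.2,"ty":-0.5,"tz":0,"wx":0,"wy":0,"wz":0}]'; python3 ang.py|head -1; python3 -m crank '[{"tx":0,"ty":0,"tz":0,"wx":0,"wy":0,"wz":0},{"tx":0,"ty":0,"tz":0,"wx":0,"wy":0,"wz":0},{"tx":0,"ty":0,"tz":0,"wx":0,"wy":0,"wz":0},{"tx":0,"ty":0,"tz":0,"wx":0,"wy":0,"wz":0},{"tx":0,"ty":0,"tz":0,"wx":0,"wy":0,"wz":0}]' 4.5; python3 -m crank '[{"tx":0,"ty":0,"tz":-2,"wx":0,"wy":0,"wz":0},{"tx":0,"ty":0,"tz":-5,"wx":0,"wy":0,"wz":0},{"tx":1,"ty":0,"tz":-9,"wx":0,"wy":0,"wz":0},{"tx":4,"ty":0,"tz":-13,"wx":0,"wy":0,"wz":0},{"tx":8,"ty":0,"tz":-14,"wx":0,"wy":0,"wz":0}]'; python3 - <<'E'
from h import *
c=ctrl.capture("wrist");print(ctrl.state()["force"])
for ce,s in blobs(c,(6,150,60),(20,255,255),None,30): print("orange",ce.round(1),s[:5],ray(c,*ce,.074).round(4))
cv2.imwrite("pics/w7.png",c["color"][:,:,::-1])
E
```

```text
clock: 18.0
eef_pos: [0.6812, 0.1399, 0.0379]
tcp_rot: [0.041, 0.999, -0.004, 0.001]
force: [0.4, -11.3, 2.4]
gripper_width: 0.013
gripper_force: 49.8
radius 0.0691 angle 1.489 F tang -11.1 rad 2.2
clock: 18.5
eef_pos: [0.6792, 0.1477, 0.0377]
tcp_rot: [0.039, 0.999, 0.001, 0.0]
force: [0.3, 0.7, -0.7]
gripper_width: 0.045
gripper_force: 0.0
clock: 19.0
eef_pos: [0.6031, 0.1545, 0.1823]
tcp_rot: [0.041, 0.999, 0.002, 0.005]
force: [0.3, 1.3, -0.8]
gripper_width: 0.0449
gripper_force: 0.0
[-7.56621976 -0.46075667 -1.36161403]
orange [310.7 242.6] [305 230  14  23 227] [0.6676 0.1415 0.074 ]
```

View pics/w7.png

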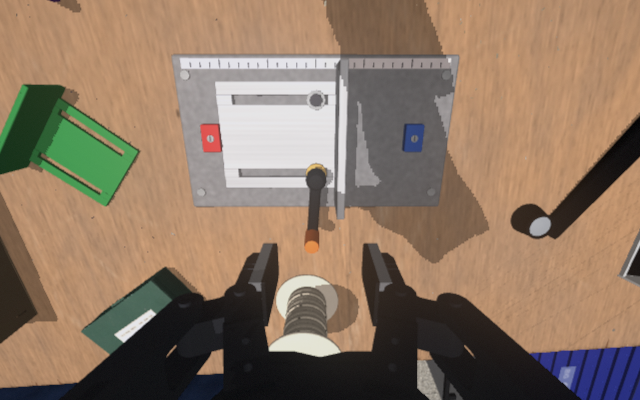

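The wrist view shows the lever pointing along +x with its post at (312,243), the foot edge against the red stop at (220,138), and the gripper clear. I'll let it settle and hand in.

```bash
python3 -m crank '[{"tx":0,"ty":0,"tz":0,"wx":0,"wy":0,"wz":0},{"tx":0,"ty":0,"tz":0,"wx":0,"wy":0,"wz":0},{"tx":0,"ty":0,"tz":0,"wx":0,"wy":0,"wz":0},{"tx":0,"ty":0,"tz":0,"wx":0,"wy":0,"wz":0},{"tx":0,"ty":0,"tz":0,"wx":0,"wy":0,"wz":0}]'; python3 -c "
from plant import ctrl
print(ctrl.state()['force']); print(ctrl.close_job())"
```

```text
clock: 19.55
eef_pos: [0.6001, 0.1528, 0.1771]
tcp_rot: [0.04, 0.999, 0.0, -0.0]
force: [-0.1, 0.2, 0.6]
gripper_width: 0.0451
gripper_force: 0.0
[-0.14777664  0.19285121  0.62524771]
the job is handed in; nothing more can be done
None
```

Job handed in at about 19.6 s, verdict not shown: the fence was left touching the red stop (about 8 N measured at the wrist, roughly 3–4 N of it on the stop), let go, and the lever swung until it stalled at about 1.49 rad against its end stop; I viewed 12 pictures, two over the limit of 10.

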